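Open the coating jar over its socket, prints covered

ROBOT

A 7-joint arm with a two-finger parallel gripper is mounted at the origin on the work surface. World frame = base frame: x ahead of the robot, y to its left, z up, the work surface at z = 0. Lengths are in m, angles in rad, forces in N, time in s.
With the tool pointing down it reaches from about 0.425 to 0.925 m from the base axis. Payload 6.8 kg.
Tool frame: the origin (TCP) lies between the finger pads; the fingertips stand finger_overhang ahead of it and the grasp point (between the pads) lies 6 mm ahead of it (finger_overhang is the distance from the TCP to the fingertips, in m); z points along the fingers, y is the line along which they close (so a half turn about z gives the same grasp; the last joint's range is limited). The gripper opens to 85 mm and grips with 20 to 120 N. Pads are 22 mm wide; open, the fingers measure 114 mm over their backs; the gripper's body (76 mm by 85 mm) begins 54 mm behind the grasp point. The pads swing forward as they close: fully open they stand 13 mm farther back than shut.
Start: joints at [1.007, 0.477, 0.022, 1.555, -0.011, 1.109, -0.083], TCP at [0.297, -0.606, 0.256] pointing down, gripper open.
Joint ranges: [-2.96, 2.96], [-0.34, 2.1], [-1.41, 1.46], [0.24, 2.44], [-1.37, 4.51], [0.17, 1.92], [-2.96, 2.96]. Speed limits (rad/s): [2.39, 2.39, 3.14, 3.14, 3.14, 3.14, 3.14].

INTERFACE

Orientations are given as a unit quaternion [w, x, y, z].
In Python, from station import * gives the robot as it stands.
- The arm moves only by the tool drive_tool, never from a script. Its argument "increments" is a list of rows, each an object of numbers: "claw": the finger opening in m, from 0 to 0.0854; "dx", "dy", "dz": the shift along the tool's x, y, z in m; "wx", "wy", "wz": the turn, a rotation vector about the tool's x, y, z in degrees. A call has 1 to 20 rows; each row shifts and turns the commanded pose from where the row before left it, along the tool's axes as they then stand; what a row does not reach is not made up. A row lasts 1/8 s, in which the tool goes at most 62.5 mm and 10.7 degrees, less where a joint would pass 70% of its speed; a pose out of reach is approached as far as the arm can. A call with a gripper value outside its range is refused whole. The fingers move at their own pace and stop on an object; "newtons" is the grip in N (left out, the last holds). Time passes only in rows, so rows that do not move let the fingers close. It gives the time, the measured TCP pose, the force, the opening and the grip force at its end, in the units of the state.
- get_obs(): the state, without advancing time (a new reading comes with each control period).
- read_camera(name): name is "scene" or "top" or "wrist"; returns (picture, depth): 400x640x3 uint8, red, green, blue; 400x640 float32, m along the optical axis (not along the pixel's ray), 0 where there is no reading.
- calibration(name): a dict with "intrinsics" (3x3 intrinsics, pixels), "R" (3x3) and "t" (3): a world point X has camera coordinates R X + t; the wrist camera has in their place "mount" (4x4, takes a point from camera to tool coordinates, whose origin is the TCP and whose axes are the flange's). Camera axes: x right, y down, z forward; pixel columns grow to the right and rows downward; lengths in m; the calibration is good to about 2 mm. A picture is of the moment at which its call begins: read the wrist's pose just before it. calibration takes no time and is no camera call.
- hand_in(): hands the job in; it is judged then, once.
The state is a dict: "t": time; "q": joint angles; "joint_vel": joint speeds; "joint_torque": joint torques, N m; "eef_pos": TCP position; "tool_rot": TCP orientation; "contact_force": force on the tool from outside, world axes, zero at the start; "torque": the same for the moment, N m; "gripper_width": opening from 0.0 (shut) to 1.0 (fully open); "grasp_force": force on a finger pad.
Only numpy, scipy, OpenCV 4.12 (cv2) and the standard library are available. Lean on these libraries where they do the work, as an engineer would, in place of code of your own. Each camera call takes 0.05 s, during which the arm holds its last target. There are 200 camera calls.

TASK

Lower the blue lid shut over the box of finished prints, without slamming it, so that nothing can drip on them. Only then open the coating jar: stand the six-sided amber jar fully down in the orange hexagon socket on the bench, keeping it upright and lowering it in rather than dropping it, so that it cannot turn, and twist its tight orange cap off anticlockwise. Finish holding the cap in the gripper, level and a finger's breadth clear above the jar's mouth so that it drips back into the jar, and leave everything else on the bench where it is.

Things in the scene. Friction and masses are not known exactly. Their poses are not given: they have to be found in the camera images.
- print_lid (a joint): hinge of the blue lid of the print box: 0 rad is shut (lid lying on the rim), it grows as the lid opens; stands open at 1.0 to 1.45 rad at the start. The hinge is stiff (about 0.2 N m): the lid stays where it is left and must be pushed or carried all the way down (1 to 2 N at its free edge)
- print_box: grey open box of finished orange prints, 160 mm (x) by 220 mm (y), 62 mm high, fixed to the bench; origin at the centre of its underside, z up. The lid is hinged on its far (+x) rim; its front faces -x, towards the robot
- lid_hinge (a point): point on the lid's hinge axis, half-way along it: 80 mm from the box's centre along the box's +x, 62.5 mm above the bench. It is part of the lid and turns with it; the hinge axis is its y. With the lid shut its axes are those of the box: the lid reaches 160 mm from here towards -x and its upper face lies 6 mm above here in z
- lid_tab (a point): middle of the finger tab on the lid's free edge (tab 60 mm wide along y, 14 mm deep, 6 mm thick), on the lid's outer (upper) face, 166 mm from the hinge axis. The lid is a plain plate 160 x 220 x 6 mm, of 0.16 kg
- jar: the coating jar, loose: six-sided amber glass jar, 58 mm across the flats, 67 mm across the corners, 104 mm high to its rim without the cap, about 0.3 to 0.45 kg. Origin at the centre of its underside, z up; corners of the hexagon on +x and -x (so every 60 degrees looks alike). Body 72 mm high, shoulder to 80 mm, then a round neck 42 mm across
- jar_center (a point): middle of the jar's body, on its axis, 45 mm above its underside
- jar_foot (a point): centre of the jar's underside
- jar_rim (a point): centre of the jar's mouth, 104 mm above its underside
- cap: the jar's orange screw cap, round and ribbed, 58 mm across, 22 mm high, 0.06 kg, screwed tight on the jar at the start; it carries the jar's weight while screwed on. Origin at the centre of its lower edge, z up; while tight its lower edge is 85 mm above the jar's underside (5 mm above the shoulder) and its x axis is along the jar's x axis
- cap_center (a point): centre of the cap, half-way up, 11 mm below its top. Inside, three lugs sit under three short threads: the first few degrees are tight (about 0.6 N m); turned about 52 degrees (0.9 rad) anticlockwise seen from above, relative to the jar, the threads let go and the cap lifts straight off; at about 95 degrees the lugs meet the next stop
- cap_mouth (a point): centre of the cap's lower edge; while tight it lies 19 mm below the jar's rim. While it is turned the cap need not be raised
- socket: orange printed hexagon cup screwed to the bench, 34.5 mm high, 73 mm across the flats outside, with a screw ear on either side along its y; origin at the centre of its underside, z up; corners of the hexagon on +x and -x. The pocket is 61.6 mm across the flats (1.8 mm clear all round the jar, about 7 degrees of turning play each way), with sloping lead-in faces that open to about 70 mm at the mouth
- socket_floor (a point): centre of the pocket's floor, 4 mm above the bench, where the jar's underside rests
- socket_mouth (a point): centre of the pocket's mouth, 34.5 mm above the bench
- tub: round white tub with a blue lid, 78 mm across, 66 mm high, origin at its underside; leave alone
- tin: round steel tin with a yellow band, 72 mm across, 62 mm high, origin at its underside; leave alone
- spool: spool of orange filament lying flat, 200 mm across, 65 mm high, origin at its underside; leave alone
- print_a: loose orange hexagon print, 42 mm across flats, 24 mm high; leave alone
- print_b: another loose orange hexagon print of the same size; leave alone
- scraper: print scraper with black handle and steel blade, 250 mm long along its x; leave alone
- brush: brush with wooden handle, 170 mm long along its x; leave alone
- calipers: steel calipers with a black slider, 200 mm long along its x; leave alone
Not all that is in view belongs to the job. Leave any pink or purple look-alike of the cap alone.

How it is judged:
By the outcome, as a careful person would: the job done as asked, in the order asked, and still so for the second after the job is handed in, while the arm keeps its last pose, push and grip.
It also fails if it takes over 51 s, if anything falls off the work surface, if the arm or the gripper's body presses on something with over 40 N, if the wrist force passes 120 N, or if a joint passes its speed limit or range.

## Working session

There is one attempt and no reset: what is moved stays moved. The work goes in short steps, Python scripts to look and compute and a tool call to move; the robot and the scene stay as the last step left them, time stands still between calls to the robot, and variables do not carry over. Pictures are saved under pics/ and viewed, at most 10 in all, crops included, and the job is handed in when it is done.

Besides the shell and the picture viewer there is one more tool, called after ">>>" as a command line: name --argument value ..., lists and objects as JSON in quotes. drive_tool: Moves the arm, as the interface text tells. Its arguments: {"type":"object","properties":{"increments":{"type":"array","items":{"type":"object","properties":{"claw":{"type":"number"},"dx":{"type":"number"},"dy":{"type":"number"},"dz":{"type":"number"},"wx":{"type":"number"},"wy":{"type":"number"},"wz":{"type":"number"}}}},"newtons":{"type":"number"}},"required":["increments"]}

```bash
mkdir -p pics; ls; cat > h.py <<'E'
from station import *
import numpy as np, cv2
def world(name, d):
    c=calibration(name); K=np.array(c["intrinsics"]);R=np.array(c["R"]);t=np.array(c["t"])
    v,u=np.mgrid[0:400,0:640]
    P=np.stack([(u-K[0,2])/K[0,0]*d,(v-K[1,2])/K[1,1]*d,d],-1)
    return (P-t)@R
E
python3 - <<'E'
from h import *
o=get_obs();print({k:np.round(v,3).tolist() for k,v in o.items()})
for n in("top","scene"):
    p,d=read_camera(n);cv2.imwrite(f"pics/{n}0.png",p[...,::-1]);np.savez(f"{n}0.npz",p=p,d=d)
    print(calibration(n))
print(calibration("wrist"))
E
```

```text
pics
{'t': 0.0, 'q': [1.007, 0.478, 0.022, 1.556, -0.011, 1.109, -0.083], 'joint_vel': [-0.001, 0.001, 0.0, -0.0, 0.0, -0.001, -0.001], 'joint_torque': [0.0, -59.645, 1.608, -28.12, 0.012, 0.009, 0.0], 'eef_pos': [0.297, -0.606, 0.255], 'tool_rot': [-0.001, 0.974, 0.226, -0.0], 'contact_force': [0.418, -0.625, 0.857], 'torque': [0.004, 0.023, 0.084], 'grasp_force': 0.0, 'gripper_width': 0.996}
{'intrinsics': array([[389.86597431,   0.        , 319.19931262],
       [  0.        , 389.86597431, 202.07962089],
       [  0.        ,   0.        ,   1.        ]]), 'R': array([[ 0.01932824, -0.99974087,  0.01202534],
       [-0.99722381, -0.02014185, -0.07168668],
       [ 0.07191032, -0.01060637, -0.99735471]]), 't': array([-0.09709914,  0.6013019 ,  1.26793628])}
{'intrinsics': array([[362.98124151,   0.        , 321.73681748],
       [  0.        , 362.98124151, 202.81285294],
       [  0.        ,   0.        ,   1.        ]]), 'R': array([[-0.69593589,  0.71790498, -0.0169019 ],
       [ 0.53833279,  0.50599253, -0.67392089],
       [-0.47525893, -0.47810458, -0.73861015]]), 't': array([ 0.47302202, -0.21878481,  1.23851731])}
{'intrinsics': array([[317.99705389,   0.        , 316.48560136],
       [  0.        , 317.99705389, 197.78322417],
       [  0.        ,   0.        ,   1.        ]]), 'mount': array([[ 9.66834863e-04, -9.64278770e-01, -2.64887747e-01,
         6.69101323e-02],
       [ 9.99999529e-01,  9.54184096e-04,  1.76433007e-04,
        -1.13697930e-03],
       [ 8.26210719e-05, -2.64887792e-01,  9.64279239e-01,
        -1.18186496e-01],
       [ 0.00000000e+00,  0.00000000e+00,  0.00000000e+00,
         1.00000000e+00]])}
```

View pics/top0.png

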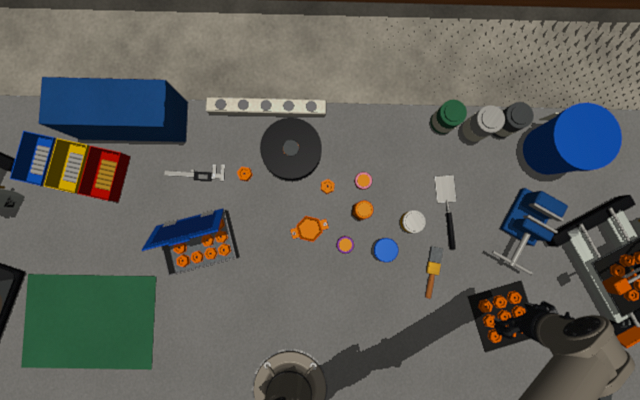

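View pics/scene0.png

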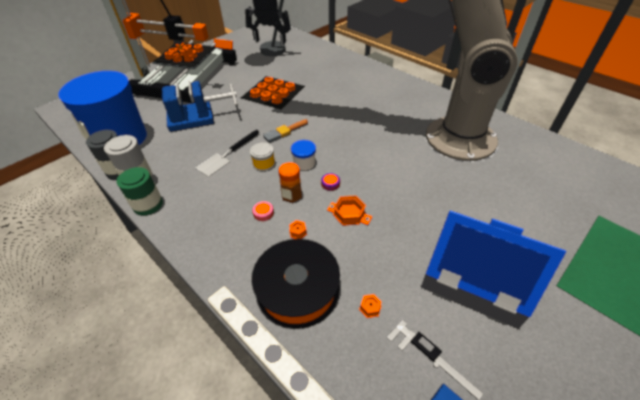

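The top view shows the blue lid at (186,230) over the box at (203,250), and the socket at (310,229). Candidates for the cap:
- (364,210): plain orange, and a tall jar in the scene view at (289,182). This is my choice.
- (363,181): pink-rimmed look-alike.
- (345,245): purple-rimmed look-alike.
- (327,186) and (245,173): loose prints.

The tub is at (386,250) and the tin at (414,222).

```bash
python3 - <<'E'
from h import *
T=np.load("top0.npz");p,d=T["p"],T["d"];W=world("top",d)
hsv=cv2.cvtColor(p,cv2.COLOR_RGB2HSV)
print("med bench z",np.median(W[260:280,280:420,2]))
for n,(u,v) in dict(cap=(364,210),pink=(363,181),purp=(345,245),sock=(310,229),pa=(327,186),pb=(245,173),tub=(386,250),tin=(414,222),spool=(291,130)).items(): print(n,W[v,u].round(4))
# cap top
def reg(m,n):
    P=W[m];print(n,m.sum(),"mean",P.mean(0).round(4),"min",P.min(0).round(4),"max",P.max(0).round(4));return P
box=np.zeros(d.shape,bool);box[195:228,345:385]=1
P=reg(box&(W[...,2]>.095),"cap");c,r=cv2.minEnclosingCircle(P[:,:2].astype(np.float32));print(c,r)
box[:]=0;box[210:248,285:335]=1
P=reg(box&(W[...,2]>.027)&(W[...,2]<.045),"socket")
c,s,a=cv2.minAreaRect(P[:,:2].astype(np.float32));print(c,s,a)
P=reg(box&(W[...,2]>.008),"socket+ears");print(cv2.minAreaRect(P[:,:2].astype(np.float32)))
# lid: blue
box[:]=0;box[200:262,135:245]=1
m=box&(hsv[...,0]>100)&(hsv[...,0]<125)&(hsv[...,1]>120)&(W[...,2]>.05)
P=reg(m,"lid")
c=np.median(P,0);ok=np.ones(len(P),bool)
for _ in range(5):
    c=P[ok].mean(0);n=np.linalg.svd(P[ok]-c,full_matrices=False)[2][2];ok=abs((P-c)@n)<.003
print("n",n,"c",c,ok.sum(),"tilt",np.degrees(np.arccos(abs(n[2]))))
i=np.argsort(P[:,2]);print("top pts",P[i[-12:]].round(3))
box[:]=0;box[200:280,140:250]=1
P=reg(box&(W[...,2]>.055)&(W[...,2]<.066),"box rim");print(cv2.minAreaRect(P[:,:2].astype(np.float32)))
def crop(n,img,u,v,w,h,k): cv2.imwrite(n,cv2.resize(img[v:v+h,u:u+w,::-1],None,fx=k,fy=k,interpolation=cv2.INTER_CUBIC))
crop("pics/crop1.png",p,135,160,300,120,2.6)
E
```

```text
med bench z 0.00022033577028682475
cap [ 0.575  -0.2227  0.1113]
pink [ 0.6765 -0.2297  0.0209]
purp [ 0.4636 -0.1725  0.0249]
sock [ 0.5137 -0.0564  0.0051]
pa [ 0.6572 -0.1101  0.0216]
pb [0.6955 0.1638 0.0176]
tub [ 0.4519 -0.2991  0.0694]
tin [ 0.5424 -0.3903  0.0599]
spool [0.8317 0.011  0.0669]
cap 284 mean [ 0.5756 -0.2208  0.1242] min [ 0.5103 -0.2518  0.097 ] max [ 0.6036 -0.0715  1.3089]
(0.5508350133895874, -0.15979287028312683) 0.09722676873207092
socket 164 mean [ 0.5146 -0.053   0.0328] min [ 0.4745 -0.0961  0.0271] max [ 0.5559 -0.0109  0.0398]
(0.5146886706352234, -0.05392779782414436) (0.07708041369915009, 0.08545656502246857) 49.49103927612305
socket+ears 269 mean [ 0.5139 -0.0527  0.0396] min [ 0.4656 -0.1372  0.008 ] max [0.5564 0.0065 1.3089]
((0.5121909379959106, -0.0695064589381218), (0.1481531709432602, 0.07912422716617584), 81.09772491455078)
lid 1516 mean [0.5035 0.312  0.1559] min [ 0.4456 -0.0715  0.0594] max [0.5716 0.4309 1.3089]
n [-0.85666864 -0.24480852 -0.45407889] c [0.50415094 0.31340828 0.15230131] 1477 tilt 62.99431621051067
top pts [[ 0.464  0.316  0.22 ]
 [ 0.47   0.3    0.22 ]
 [ 0.464  0.324  0.22 ]
 [ 0.473  0.283  0.22 ]
 [ 0.47   0.302  0.221]
 [ 0.462  0.329  0.221]
 [ 0.476  0.289  0.222]
 [ 0.47   0.31   0.222]
 [ 0.473  0.286  0.222]
 [ 0.51  -0.072  1.309]
 [ 0.51  -0.072  1.309]
 [ 0.51  -0.072  1.309]]
box rim 241 mean [0.4358 0.2864 0.0613] min [0.3571 0.1754 0.0552] max [0.5716 0.4106 0.066 ]
((0.4672924280166626, 0.3042500615119934), (0.16781513392925262, 0.22229823470115662), 16.03595542907715)
```

View pics/crop1.png

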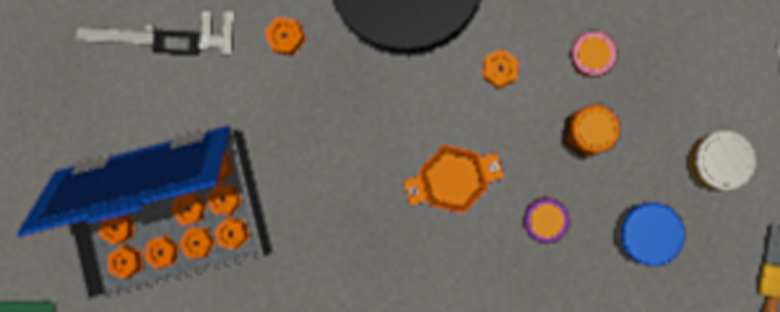

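```bash
python3 - <<'E'
import station,inspect
for k,v in vars(station).items():
    if not k.startswith("__"): print(k, v if not callable(v) else "fn")
E
```

```text
read_camera fn
calibration fn
hand_in fn
get_obs fn
PlanningError fn
finger_overhang 0.025
```

>>> drive_tool --increments '[{"claw": 0, "dz": -0.03, "dx": 0.03}, {"dx": 0.05, "dy": -0.03, "wz": -8}, {"dx": 0.05, "dy": -0.03, "wz": -8}, {"dx": 0.05, "dy": -0.03, "wz": -8}, {"dx": 0.04, "dy": -0.04, "wz": -8}, {"dx": 0.04, "dy": -0.04, "wz": -8}, {"dx": 0.04, "dy": -0.03, "wz": -8}, {"dx": 0.04, "dy": -0.03, "wz": -8}]'

```text
schema error: expected keys claw, dx, dy, dz, wx, wy, wz
```

>>> drive_tool --increments '[{"claw": 0, "dx": 0.03, "dy": 0, "dz": -0.03, "wx": 0, "wy": 0, "wz": 0}, {"claw": 0, "dx": 0.055, "dy": -0.01, "dz": -0.02, "wx": 0, "wy": 0, "wz": -8}, {"claw": 0, "dx": 0.055, "dy": 0, "dz": -0.02, "wx": 0, "wy": 0, "wz": -8}, {"claw": 0, "dx": 0.055, "dy": 0, "dz": -0.01, "wx": 0, "wy": 0, "wz": -8}, {"claw": 0, "dx": 0.055, "dy": 0, "dz": 0, "wx": 0, "wy": 0, "wz": -8}, {"claw": 0, "dx": 0.055, "dy": 0, "dz": 0, "wx": 0, "wy": 0, "wz": -8}, {"claw": 0, "dx": 0.055, "dy": 0, "dz": 0, "wx": 0, "wy": 0, "wz": -8}, {"claw": 0, "dx": 0.055, "dy": 0, "dz": 0, "wx": 0, "wy": 0, "wz": -8}, {"claw": 0, "dx": 0.055, "dy": 0, "dz": 0, "wx": 0, "wy": 0, "wz": -8}, {"claw": 0, "dx": 0.055, "dy": 0, "dz": 0, "wx": 0, "wy": 0, "wz": -8}, {"claw": 0, "dx": 0.055, "dy": 0, "dz": 0, "wx": 0, "wy": 0, "wz": -8}]'

```text
t: 1.48
eef_pos: [0.5565, -0.1339, 0.3358]
tool_rot: [-0.0, 0.599, 0.801, 0.0]
contact_force: [1.0, 0.3, -0.5]
gripper_width: -0.0
grasp_force: 0.0
```

```bash
cat >> h.py <<'E'
from scipy.spatial.transform import Rotation as Ro
def wristworld(d,o):
    c=calibration("wrist");K=np.array(c["intrinsics"]);M=np.array(c["mount"])
    v,u=np.mgrid[0:400,0:640]
    P=np.stack([(u-K[0,2])/K[0,0]*d,(v-K[1,2])/K[1,1]*d,d],-1)@M[:3,:3].T+M[:3,3]
    w,x,y,z=o["tool_rot"];return P@Ro.from_quat([x,y,z,w]).as_matrix().T+np.array(o["eef_pos"])
def yaw(o):
    w,x,y,z=o["tool_rot"];R=Ro.from_quat([x,y,z,w]).as_matrix();return np.degrees(np.arctan2(R[1,0],R[0,0])),R[:,2]
def st():
    o=get_obs();y,z=yaw(o);print("t",round(o["t"],2),"pos",np.round(o["eef_pos"],4),"yaw",round(y,1),"zax",z.round(3),"F",np.round(o["contact_force"],1),"M",np.round(o["torque"],2),"w",round(o["gripper_width"],3),"g",round(o["grasp_force"],1),"q",np.round(o["q"],2));return o
E
python3 - <<'E'
from h import *
o=st();p,d=read_camera("wrist");np.savez("w1.npz",p=p,d=d,o=np.array([o],dtype=object));cv2.imwrite("pics/w1.png",p[...,::-1])
E
```

```text
t 1.48 pos [ 0.5565 -0.1339  0.3358] yaw 106.4 zax [-0.001  0.    -1.   ] F [ 1.   0.3 -0.5] M [0.04 0.   0.03] w -0.0 g 0.0 q [ 0.48  0.28 -0.44  1.68  0.12  1.21  0.3 ]
```

View pics/w1.png

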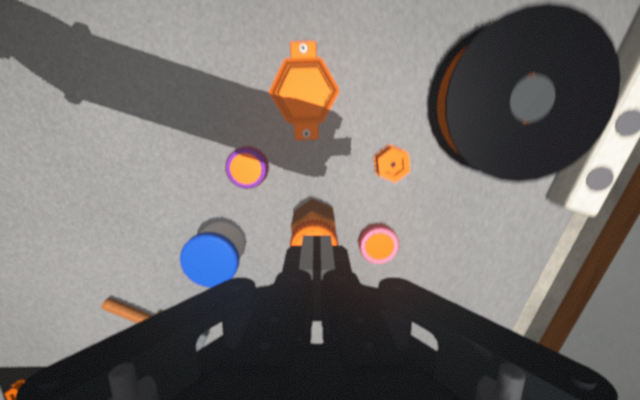

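```bash
python3 - <<'E'
from h import *
Z=np.load("w1.npz",allow_pickle=True);p,d,o=Z["p"],Z["d"],Z["o"][0];W=wristworld(d,o)
print("bench",np.median(W[150:200,60:200,2]), "jar shoulder", W[215:235:5,314])
hsv=cv2.cvtColor(p,cv2.COLOR_RGB2HSV)
b=np.zeros(d.shape,bool);b[30:145,255:350]=1
m=b&(hsv[...,0]<20)&(hsv[...,1]>150)&(W[...,2]<.06)&(W[...,2]>-.01)
def hexfit(P,n):
    best=None
    for a in np.arange(0,60,.5):
        k=np.radians(a+30+60*np.arange(3));D=np.c_[np.cos(k),np.sin(k)]
        q=P@D.T;lo,hi=np.percentile(q,1,0),np.percentile(q,99,0);w=hi-lo
        if best is None or w.sum()<best[0]: best=(w.sum(),a,w.round(4),np.linalg.lstsq(D,(lo+hi)/2,rcond=None)[0].round(4))
    print(n,len(P),"corner angle mod60",best[1:])
P=W[m&(W[...,2]>.028)];hexfit(P[:,:2],"outer");print(np.percentile(P[:,2],[5,50,95]))
E=W[m&(W[...,2]<.022)&(abs(np.hypot(W[...,0]-P[:,0].mean(),W[...,1]-P[:,1].mean()))>.039)]
c=P.mean(0)[:2];print("mean",c)
e1=E[E[:,1]>c[1]].mean(0);e2=E[E[:,1]<c[1]].mean(0);print(e1,e2,(e1+e2)/2,"y ax deg",np.degrees(np.arctan2(*(e1-e2)[[1,0]])))
# pocket floor
f=W[m&(W[...,2]<.012)&(np.hypot(W[...,0]-c[0],W[...,1]-c[1])<.034)];hexfit(f[:,:2],"floor");print(f[:,2].mean())
print(W[47,303],W[133,306])
E
```

```text
bench 0.0006276190673288606 jar shoulder [[ 0.57006824 -0.19206172  0.07045343]
 [ 0.57133427 -0.19617028  0.07733599]
 [ 0.57083404 -0.19371715  0.10219276]
 [ 0.57192242 -0.19722504  0.10891067]]
outer 1110 corner angle mod60 (np.float64(18.0), array([0.0756, 0.0769, 0.0758]), array([ 0.5149, -0.0508]))
[0.0287764  0.03388091 0.03594848]
mean [ 0.51331407 -0.04812503]
[ 0.49864001 -0.00191339  0.00645571] [ 0.53013906 -0.09800382  0.00653666] [ 0.51438954 -0.04995861  0.00649618] y ax deg 108.14947106462091
floor 1908 corner angle mod60 (np.float64(15.0), array([0.06  , 0.0592, 0.0597]), array([ 0.5144, -0.0504]))
0.004632521979717283
[0.49797368 0.00184476 0.01034221] [ 0.53140684 -0.1010715   0.00994156]
```

>>> drive_tool --increments '[{"claw": 0, "dx": 0.055, "dy": 0.01, "dz": 0, "wx": 0, "wy": 0, "wz": 0}, {"claw": 0, "dx": 0.055, "dy": 0.01, "dz": 0, "wx": 0, "wy": 0, "wz": 0}, {"claw": 0, "dx": 0.055, "dy": 0.01, "dz": 0, "wx": 0, "wy": 0, "wz": 0}, {"claw": 0, "dx": 0.055, "dy": 0.01, "dz": 0, "wx": 0, "wy": 0, "wz": 0}, {"claw": 0, "dx": 0.055, "dy": 0.01, "dz": 0, "wx": 0, "wy": 0, "wz": 0}, {"claw": 0, "dx": 0.055, "dy": 0.01, "dz": 0, "wx": 0, "wy": 0, "wz": 0}, {"claw": 0, "dx": 0.055, "dy": 0.01, "dz": 0, "wx": 0, "wy": 0, "wz": 0}, {"claw": 0, "dx": 0.055, "dy": 0.01, "dz": 0, "wx": 0, "wy": 0, "wz": 0}, {"claw": 0, "dx": 0, "dy": 0, "dz": 0, "wx": 0, "wy": 0, "wz": 0}, {"claw": 0, "dx": 0, "dy": 0, "dz": 0.04, "wx": 0, "wy": 0, "wz": 0}, {"claw": 0, "dx": 0, "dy": 0, "dz": 0.04, "wx": 0, "wy": 0, "wz": 0}, {"claw": 0, "dx": 0, "dy": 0, "dz": 0.025, "wx": 0, "wy": 0, "wz": 0}, {"claw": 0, "dx": 0, "dy": 0, "dz": 0, "wx": 0, "wy": 0, "wz": 0}]'

```text
t: 3.15
eef_pos: [0.5109, 0.3068, 0.2291]
tool_rot: [-0.001, 0.602, 0.799, -0.002]
contact_force: [0.1, -0.3, 0.7]
gripper_width: -0.001
grasp_force: 0.0
```

```bash
python3 - <<'E'
from h import *
o=st()
h=np.array([.544,.326]);u=np.array([.962,.275]);print("u,v",(np.array(o["eef_pos"])[:2]-h)@np.array([u,[-u[1],u[0]]]).T)
E
```

```text
t 3.15 pos [0.5109 0.3068 0.2291] yaw 106.0 zax [-0.004 -0.003 -1.   ] F [ 0.1 -0.3  0.7] M [ 0.05 -0.05  0.01] w -0.001 g 0.0 q [-0.17  0.45 -0.62  1.74  0.3   1.05 -0.62]
u,v [-0.03713379 -0.00939675]
```

>>> drive_tool --increments '[{"claw": 0, "dx": 0, "dy": -0.011, "dz": 0.007, "wx": 0, "wy": 0, "wz": 0}, {"claw": 0, "dx": 0, "dy": -0.009, "dz": 0.005, "wx": 0, "wy": 0, "wz": 0}, {"claw": 0, "dx": 0, "dy": -0.009, "dz": 0.005, "wx": 0, "wy": 0, "wz": 0}, {"claw": 0, "dx": 0, "dy": -0.01, "dz": 0.008, "wx": 0, "wy": 0, "wz": 0}, {"claw": 0, "dx": 0, "dy": -0.01, "dz": 0.008, "wx": 0, "wy": 0, "wz": 0}, {"claw": 0, "dx": 0, "dy": -0.0085, "dz": 0.0095, "wx": 0, "wy": 0, "wz": 0}, {"claw": 0, "dx": 0, "dy": -0.0085, "dz": 0.0095, "wx": 0, "wy": 0, "wz": 0}]'

```text
t: 4.03
eef_pos: [0.4474, 0.2904, 0.1785]
tool_rot: [-0.0, 0.601, 0.799, -0.0]
contact_force: [0.4, 0.1, 1.1]
gripper_width: 0.001
grasp_force: 0.4
```

```bash
cat >> h.py <<'E'
def lid(o=None):
    h=np.array([.544,.326]);u=np.array([.962,.275])
    if o: print("u,v",((np.array(o["eef_pos"])[:2]-h)@np.array([u,[-u[1],u[0]]]).T).round(4))
    p,d=read_camera("top");W=world("top",d);hsv=cv2.cvtColor(p,cv2.COLOR_RGB2HSV)
    m=(hsv[...,0]>100)&(hsv[...,0]<125)&(hsv[...,1]>120)&(W[...,2]>.05)&(W[...,2]<.26)&(W[...,0]<.6)&(W[...,1]>.1)
    P=W[m];ok=np.ones(len(P),bool)
    for _ in range(6):
        c=P[ok].mean(0);n=np.linalg.svd(P[ok]-c,full_matrices=False)[2][2];ok=abs((P-c)@n)<.003
    n*=np.sign(n[2]);print("lid deg",np.degrees(np.arctan2(n[:2]@u,n[2])).round(1),"c",c.round(4),"n",n.round(3),ok.sum())
E
python3 - <<'E'
from h import *
lid(st())
E
```

```text
t 4.03 pos [0.4474 0.2904 0.1785] yaw 106.1 zax [-0. -0. -1.] F [0.4 0.1 1.1] M [ 0.1  -0.03  0.03] w 0.001 g 0.4 q [-0.18  0.41 -0.64  1.94  0.31  0.89 -0.69]
u,v [-0.1027 -0.0077]
lid deg 37.9 c [0.4948 0.2759 0.1157] n [0.591 0.168 0.789] 1471
```

>>> drive_tool --increments '[{"claw": 0, "dx": 0, "dy": -0.007, "dz": 0.011, "wx": 0, "wy": 0, "wz": 0}, {"claw": 0, "dx": 0, "dy": -0.007, "dz": 0.011, "wx": 0, "wy": 0, "wz": 0}, {"claw": 0, "dx": 0, "dy": -0.005, "dz": 0.012, "wx": 0, "wy": 0, "wz": 0}, {"claw": 0, "dx": 0, "dy": -0.005, "dz": 0.012, "wx": 0, "wy": 0, "wz": 0}, {"claw": 0, "dx": 0, "dy": -0.003, "dz": 0.009, "wx": 0, "wy": 0, "wz": 0}, {"claw": 0, "dx": 0, "dy": -0.002, "dz": 0.009, "wx": 0, "wy": 0, "wz": 0}, {"claw": 0, "dx": 0, "dy": -0.001, "dz": 0.007, "wx": 0, "wy": 0, "wz": 0}, {"claw": 0, "dx": 0, "dy": -0.001, "dz": 0.006, "wx": 0, "wy": 0, "wz": 0}, {"claw": 0, "dx": 0, "dy": 0, "dz": 0.004, "wx": 0, "wy": 0, "wz": 0}, {"claw": 0, "dx": 0, "dy": 0, "dz": 0.002, "wx": 0, "wy": 0, "wz": 0}]'

```text
t: 5.32
eef_pos: [0.4183, 0.2821, 0.0961]
tool_rot: [-0.0, 0.601, 0.799, -0.0]
contact_force: [-0.4, -0.7, 0.0]
gripper_width: -0.001
grasp_force: 0.2
```

```bash
python3 - <<'E'
from h import *
lid(st())
E
```

```text
t 5.33 pos [0.4183 0.2821 0.0961] yaw 106.1 zax [-0. -0. -1.] F [-0.4 -0.7  0. ] M [-0.04  0.07 -0.03] w -0.001 g 0.2 q [-0.24  0.49 -0.58  2.06  0.41  0.71 -0.81]
u,v [-0.133  -0.0077]
lid deg 1.1 c [0.4782 0.2813 0.0705] n [0.02  0.004 1.   ] 1748
```

>>> drive_tool --increments '[{"claw": 0, "dx": 0, "dy": 0, "dz": 0.0015, "wx": 0, "wy": 0, "wz": 0}, {"claw": 0, "dx": 0, "dy": 0, "dz": 0.0015, "wx": 0, "wy": 0, "wz": 0}, {"claw": 0, "dx": 0, "dy": 0, "dz": 0.001, "wx": 0, "wy": 0, "wz": 0}, {"claw": 0, "dx": 0, "dy": 0, "dz": 0, "wx": 0, "wy": 0, "wz": 0}]'

```text
t: 5.88
eef_pos: [0.4184, 0.2822, 0.0934]
tool_rot: [0.001, 0.601, 0.799, 0.0]
contact_force: [-3.1, -3.4, 13.4]
gripper_width: 0.0
grasp_force: 6.9
```

```bash
python3 - <<'E'
from h import *
lid(st())
E
```

```text
t 5.88 pos [0.4184 0.2822 0.0934] yaw 106.1 zax [ 0.001 -0.001 -1.   ] F [-3.1 -3.4 13.4] M [-0.63  0.78 -0.02] w 0.0 g 6.9 q [-0.25  0.49 -0.58  2.06  0.41  0.7  -0.81]
u,v [-0.1329 -0.0076]
lid deg 0.6 c [0.4798 0.2803 0.0693] n [ 0.012 -0.001  1.   ] 1736
```

>>> drive_tool --increments '[{"claw": 0, "dx": 0, "dy": 0, "dz": -0.03, "wx": 0, "wy": 0, "wz": 0}, {"claw": 0.0854, "dx": 0, "dy": 0, "dz": -0.06, "wx": 0, "wy": 0, "wz": 0}, {"claw": 0.0854, "dx": -0.03, "dy": 0, "dz": -0.06, "wx": 0, "wy": 0, "wz": 0}, {"claw": 0.0854, "dx": -0.05, "dy": 0, "dz": -0.04, "wx": 0, "wy": 0, "wz": 0}, {"claw": 0.0854, "dx": -0.054, "dy": 0, "dz": -0.02, "wx": 0, "wy": 0, "wz": 0}, {"claw": 0.0854, "dx": -0.054, "dy": 0, "dz": 0, "wx": 0, "wy": 0, "wz": 0}, {"claw": 0.0854, "dx": -0.054, "dy": 0, "dz": 0, "wx": 0, "wy": 0, "wz": 0}, {"claw": 0.0854, "dx": -0.054, "dy": 0, "dz": 0, "wx": 0, "wy": 0, "wz": 0}, {"claw": 0.0854, "dx": -0.054, "dy": 0, "dz": 0, "wx": 0, "wy": 0, "wz": 0}, {"claw": 0.0854, "dx": -0.054, "dy": 0, "dz": 0, "wx": 0, "wy": 0, "wz": 0}, {"claw": 0.0854, "dx": -0.054, "dy": 0, "dz": 0, "wx": 0, "wy": 0, "wz": 0}, {"claw": 0.0854, "dx": -0.054, "dy": 0.005, "dz": 0, "wx": 0, "wy": 0, "wz": 0}, {"claw": 0.0854, "dx": -0.054, "dy": 0.005, "dz": 0, "wx": 0, "wy": 0, "wz": 0}, {"claw": 0.0854, "dx": -0.054, "dy": 0, "dz": 0, "wx": 0, "wy": 0, "wz": 0}, {"claw": 0.0854, "dx": 0, "dy": 0, "dz": 0, "wx": 0, "wy": 0, "wz": 0}, {"claw": 0.0854, "dx": 0, "dy": 0, "dz": 0, "wx": 0, "wy": 0, "wz": 0}]'

```text
t: 7.92
eef_pos: [0.5989, -0.307, 0.2968]
tool_rot: [-0.001, 0.601, 0.799, 0.0]
contact_force: [-0.0, 0.8, 0.6]
gripper_width: 1.0
grasp_force: 0.0
```

```bash
python3 - <<'E'
from h import *
o=st();lid()
p,d=read_camera("wrist");np.savez("w2.npz",p=p,d=d,o=np.array([o],dtype=object))
W=wristworld(d,o);m=(W[...,2]>.1)&(W[...,2]<.115)&(np.hypot(W[...,0]-.575,W[...,1]+.223)<.05)
v,u=np.nonzero(m);print(m.sum(),u.mean(),v.mean())
c,r=cv2.minEnclosingCircle(W[m][:,:2].astype(np.float32));print("cap",c,r,np.median(W[m],0))
u0,v0=int(max(u.mean()-70,0)),int(max(v.mean()-70,0));print(u0,v0)
cv2.imwrite("pics/w2.png",cv2.resize(p[v0:v0+140,u0:u0+140,::-1],None,fx=4,fy=4,interpolation=cv2.INTER_CUBIC))
E
```

```text
t 7.92 pos [ 0.5989 -0.307   0.2968] yaw 106.1 zax [-0.001  0.001 -1.   ] F [-0.   0.8  0.6] M [0.03 0.09 0.01] w 1.0 g 0.0 q [ 0.63  0.47 -0.35  1.49  0.17  1.21  0.53]
lid deg -0.1 c [0.4576 0.2997 0.0692] n [-0.002  0.001  1.   ] 2567
3204 320.25062421972535 87.78495630461923
cap (0.5773987770080566, -0.22163338959217072) 0.029482930898666382 [ 0.57732981 -0.22126429  0.10741766]
250 17
```

View pics/w2.png

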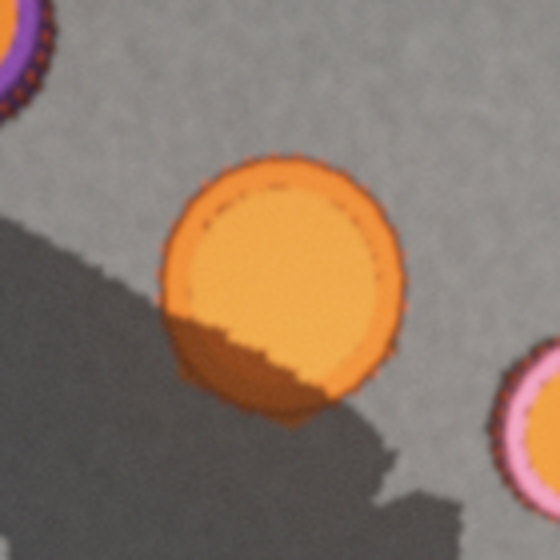

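```bash
python3 - <<'E'
from h import *
a=np.load("w1.npz",allow_pickle=True);b=np.load("scene0.npz");c=np.load("w2.npz",allow_pickle=True)
f=lambda p,u,v,w,h,k:cv2.resize(cv2.convertScaleAbs(p[v:v+h,u:u+w,::-1],alpha=1.6),(w*k,h*k),interpolation=cv2.INTER_CUBIC)
cv2.imwrite("pics/c2.png",np.hstack([f(a["p"],280,190,66,60,6),f(b["p"],262,155,60,60,6)]))
# face normals of jar body below the cap, w1 and w2
for Z in(a,c):
    W=wristworld(Z["d"],Z["o"][0]);g=W-np.array([.5774,-.2216,0]);r=np.hypot(g[...,0],g[...,1])
    m=(W[...,2]>.012)&(W[...,2]<.068)&(r<.045)&(r>.02)
    an=np.degrees(np.arctan2(g[...,1],g[...,0]))[m];rr=r[m]
    print(m.sum())
    for k in range(-180,180,6):
        s=(an>=k)&(an<k+6)
        if s.sum()>4: print(k+3,s.sum(),np.round(np.percentile(rr[s],[10,50,90])*1e3,1))
E
```

```text
499
51 8 [33.8 34.  34.3]
57 34 [32.4 33.  33.7]
63 25 [31.1 31.6 32.1]
69 28 [30.3 30.7 31.1]
75 26 [29.7 30.1 30.5]
81 26 [29.6 29.9 30.2]
87 23 [29.6 30.  30.3]
93 23 [30.  30.3 30.6]
99 30 [30.8 31.1 31.6]
105 30 [31.7 32.3 33. ]
111 30 [33.1 33.6 34.1]
117 24 [31.6 32.4 33. ]
123 23 [30.7 30.9 31.5]
129 23 [29.7 30.1 30.4]
135 21 [29.2 29.5 29.6]
141 21 [29.  29.3 29.5]
147 22 [29.1 29.3 29.6]
153 20 [29.4 29.7 30. ]
159 23 [30.  30.5 30.9]
165 25 [31.1 31.7 32.3]
171 13 [32.5 32.9 33.2]
5
```

View pics/c2.png

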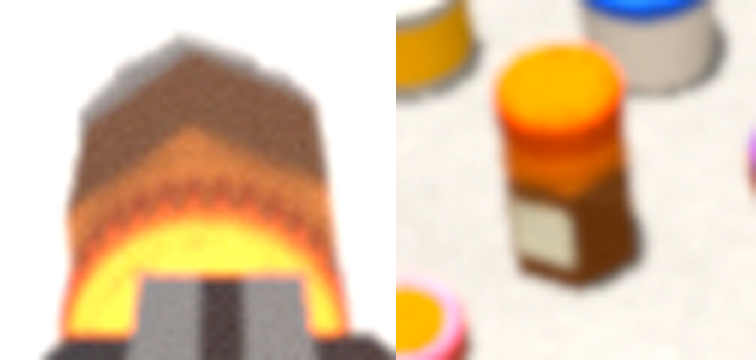

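>>> drive_tool --increments '[{"claw": 0.0854, "dx": 0.045, "dy": 0.0014, "dz": 0, "wx": 0, "wy": 0, "wz": 0}, {"claw": 0.0854, "dx": 0.0437, "dy": 0.0014, "dz": 0.02, "wx": 0, "wy": 0, "wz": 0}, {"claw": 0.0854, "dx": 0, "dy": 0, "dz": 0.045, "wx": 0, "wy": 0, "wz": 0}, {"claw": 0.0854, "dx": 0, "dy": 0, "dz": 0.045, "wx": 0, "wy": 0, "wz": 0}, {"claw": 0.0854, "dx": 0, "dy": 0, "dz": 0.035, "wx": 0, "wy": 0, "wz": 0}, {"claw": 0.0854, "dx": 0, "dy": 0, "dz": 0.0, "wx": 0, "wy": 0, "wz": 0}]'

```text
t: 8.78
eef_pos: [0.5752, -0.2199, 0.1501]
tool_rot: [-0.003, 0.6, 0.8, -0.001]
contact_force: [-0.9, 0.6, 0.2]
gripper_width: 1.001
grasp_force: 0.0
```

```bash
python3 - <<'E'
from h import *
o=st();p,d=read_camera("wrist");cv2.imwrite("pics/w3.png",p[...,::-1])
y=np.radians(yaw(o)[0]);dl=np.array([.5774,-.2212])-np.array(o["eef_pos"])[:2]
print("dx,dy",dl@[np.cos(y),np.sin(y)],dl@[np.sin(y),-np.cos(y)])
E
```

```text
t 8.78 pos [ 0.5752 -0.2199  0.1501] yaw 106.2 zax [-0.005  0.002 -1.   ] F [-0.9  0.6  0.2] M [0.03 0.02 0.  ] w 1.001 g 0.0 q [ 0.53  0.52 -0.36  1.77  0.23  0.89  0.36]
dx,dy -0.0018837908221600286 0.0017355005193734844
```

View pics/w3.png

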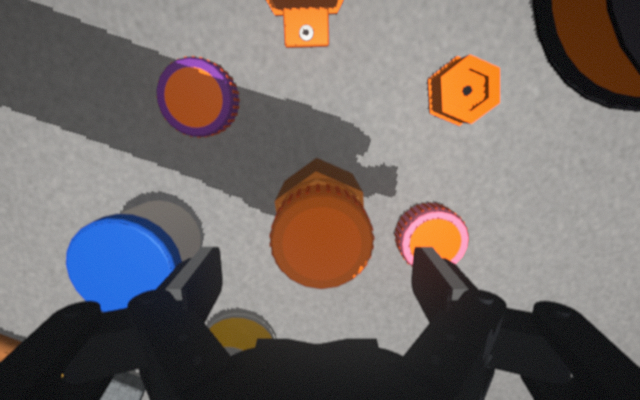

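>>> drive_tool --increments '[{"claw": 0.0854, "dx": -0.0019, "dy": 0.0017, "dz": 0.02, "wx": 0, "wy": 0, "wz": 0}, {"claw": 0.0854, "dx": 0, "dy": 0, "dz": 0.02, "wx": 0, "wy": 0, "wz": 0}, {"claw": 0.0854, "dx": 0, "dy": 0, "dz": 0.008, "wx": 0, "wy": 0, "wz": 0}, {"claw": 0.0854, "dx": 0, "dy": 0, "dz": 0, "wx": 0, "wy": 0, "wz": 0}, {"claw": 0.05, "dx": 0, "dy": 0, "dz": 0, "wx": 0, "wy": 0, "wz": 0}, {"claw": 0.05, "dx": 0, "dy": 0, "dz": 0, "wx": 0, "wy": 0, "wz": 0}, {"claw": 0.05, "dx": 0, "dy": 0, "dz": 0, "wx": 0, "wy": 0, "wz": 0}, {"claw": 0.05, "dx": 0, "dy": 0, "dz": 0, "wx": 0, "wy": 0, "wz": 0}]' --newtons 100

```text
t: 9.82
eef_pos: [0.5796, -0.2233, 0.1055]
tool_rot: [0.001, 0.601, 0.799, 0.0]
contact_force: [-1.8, 0.2, 4.0]
gripper_width: 0.654
grasp_force: 105.0
```

```bash
python3 - <<'E'
from h import *
st()
E
```

```text
t 9.82 pos [ 0.5796 -0.2233  0.1055] yaw 106.1 zax [ 0.001 -0.001 -1.   ] F [-1.8  0.2  4. ] M [0.08 0.42 0.08] w 0.654 g 105.0 q [ 0.52  0.58 -0.34  1.79  0.26  0.81  0.33]
```

>>> drive_tool --increments '[{"claw": 0.05, "dx": 0, "dy": 0, "dz": -0.01, "wx": 0, "wy": 0, "wz": 0}, {"claw": 0.05, "dx": 0, "dy": 0, "dz": -0.03, "wx": 0, "wy": 0, "wz": 0}, {"claw": 0.05, "dx": 0, "dy": 0, "dz": -0.03, "wx": 0, "wy": 0, "wz": 0}, {"claw": 0.05, "dx": 0.02, "dy": -0.0015, "dz": -0.005, "wx": 0, "wy": 0, "wz": 0}, {"claw": 0.05, "dx": 0.04, "dy": -0.003, "dz": 0, "wx": 0, "wy": 0, "wz": 0}, {"claw": 0.05, "dx": 0.04, "dy": -0.003, "dz": 0, "wx": 0, "wy": 0, "wz": 0}, {"claw": 0.05, "dx": 0.04, "dy": -0.003, "dz": 0, "wx": 0, "wy": 0, "wz": 0}, {"claw": 0.05, "dx": 0.03, "dy": -0.003, "dz": 0, "wx": 0, "wy": 0, "wz": 0}, {"claw": 0.05, "dx": 0.0143, "dy": -0.001, "dz": 0, "wx": 0, "wy": 0, "wz": 0}, {"claw": 0.05, "dx": 0, "dy": 0, "dz": 0, "wx": 0, "wy": 0, "wz": -6}, {"claw": 0.05, "dx": 0, "dy": 0, "dz": 0, "wx": 0, "wy": 0, "wz": -7}, {"claw": 0.05, "dx": 0, "dy": 0, "dz": 0, "wx": 0, "wy": 0, "wz": -7}, {"claw": 0.05, "dx": 0, "dy": 0, "dz": 0, "wx": 0, "wy": 0, "wz": -5.7}, {"claw": 0.05, "dx": 0, "dy": 0, "dz": 0, "wx": 0, "wy": 0, "wz": 0}, {"claw": 0.05, "dx": 0, "dy": 0, "dz": 0, "wx": 0, "wy": 0, "wz": 0}]'

```text
t: 11.7
eef_pos: [0.5139, -0.0502, 0.179]
tool_rot: [-0.0, 0.409, 0.912, -0.0]
contact_force: [0.1, -0.4, -3.0]
gripper_width: 0.657
grasp_force: 106.9
```

```bash
cat >> h.py <<'E'
from scipy.optimize import least_squares
def jarfit(W,c0,foot,n):
    g=W-np.r_[c0,foot];r=np.hypot(g[...,0],g[...,1])
    m=(g[...,2]>.010)&(g[...,2]<.066)&(r<.05)&(r>.015);P=g[m]
    if len(P)<50: print(n,"few",len(P));return
    A=np.radians(30+60*np.arange(6));best=None
    def res(x):
        q=(P[:,:2]-x[:2]-(P[:,2:]-.04)*x[3:5]);D=A+x[2];return (q@np.array([np.cos(D),np.sin(D)])).max(0)-.029
    for a in range(0,60,10):
        s=least_squares(res,[0,0,np.radians(a),0,0],loss="soft_l1",f_scale=.001)
        if best is None or s.cost<best.cost: best=s
    x=best.x;print(n,len(P),"centre@40mm",(c0+x[:2]).round(4),"corner mod60",np.degrees(x[2])%60,"lean",np.degrees(x[3:5]).round(1),"rms mm",np.sqrt(np.mean(res(x)**2))*1e3)
E
python3 - <<'E'
from h import *
o=st();e=np.array(o["eef_pos"])
for n in("scene","top"):
    p,d=read_camera(n);jarfit(world(n,d),e[:2],e[2]-.1055,n)
p,d=read_camera("wrist");jarfit(wristworld(d,o),e[:2],e[2]-.1055,"wrist")
a=np.load("w1.npz",allow_pickle=True);jarfit(wristworld(a["d"],a["o"][0]),np.array([.5774,-.2212]),0,"w1")
s=np.load("scene0.npz");jarfit(world("scene",s["d"]),np.array([.5774,-.2212]),0,"scene0")
E
```

```text
t 11.7 pos [ 0.5139 -0.0502  0.179 ] yaw 131.7 zax [-0. -0. -1.] F [ 0.1 -0.4 -3. ] M [-0.01 -0.03 -0.08] w 0.657 g 106.9 q [ 0.42  0.36 -0.53  1.98  0.24  0.86  0.49]
scene 380 centre@40mm [ 0.5189 -0.0449] corner mod60 48.677833093002114 lean [-8.6 -7.7] rms mm 2.5890442123654855
top few 0
wrist 1593 centre@40mm [ 0.4982 -0.0364] corner mod60 18.92653393876639 lean [-25.9  23.4] rms mm 0.11060797384689909
w1 485 centre@40mm [ 0.5719 -0.205 ] corner mod60 53.33824372533219 lean [ 14.4 -34.4] rms mm 0.05657701846815938
scene0 286 centre@40mm [ 0.5882 -0.2103] corner mod60 52.21306400954149 lean [-19.2 -28.8] rms mm 0.04726855250904942
```

```bash
sed -i 's/(P\[:,2:\]-.04)\*x\[3:5\]/0*x[3:5]/' h.py; python3 - <<'E'
from h import *
o=get_obs();e=np.array(o["eef_pos"])
p,d=read_camera("wrist");jarfit(wristworld(d,o),e[:2],e[2]-.1055,"wrist")
W=wristworld(d,o);m=(np.hypot(W[...,0]-e[0],W[...,1]-e[1])<.042)&(W[...,2]>.03);print("lowest jar z",np.percentile(W[m][:,2],[0.5,1,2,5]))
p,d=read_camera("scene");jarfit(world("scene",d),e[:2],e[2]-.1055,"scene")
a=np.load("w1.npz",allow_pickle=True);jarfit(wristworld(a["d"],a["o"][0]),np.array([.5774,-.2212]),0,"w1")
s=np.load("scene0.npz");jarfit(world("scene",s["d"]),np.array([.5774,-.2212]),0,"scene0")
E
```

```text
wrist 1594 centre@40mm [ 0.4994 -0.037 ] corner mod60 35.850015497039 lean [0. 0.] rms mm 11.372569607024554
lowest jar z [0.03344103 0.03434883 0.07792129 0.1303081 ]
scene 381 centre@40mm [ 0.5197 -0.0438] corner mod60 46.790176527046825 lean [0. 0.] rms mm 3.816325604887722
w1 485 centre@40mm [ 0.5721 -0.2048] corner mod60 34.28065602775843 lean [0. 0.] rms mm 11.080271590578995
scene0 286 centre@40mm [ 0.5885 -0.2105] corner mod60 10.864884842519174 lean [0. 0.] rms mm 9.885240805420425
```

```bash
sed -i 's/\.max(0)-\.029/.max(1)-.029/' h.py; python3 - <<'E'
from h import *
o=get_obs();e=np.array(o["eef_pos"])
p,d=read_camera("wrist");W=wristworld(d,o);jarfit(W,e[:2],e[2]-.1055,"wrist")
p,d=read_camera("scene");jarfit(world("scene",d),e[:2],e[2]-.1055,"scene")
a=np.load("w1.npz",allow_pickle=True);jarfit(wristworld(a["d"],a["o"][0]),np.array([.5774,-.2212]),0,"w1")
s=np.load("scene0.npz");jarfit(world("scene",s["d"]),np.array([.5774,-.2212]),0,"scene0")
E
```

```text
wrist 1597 centre@40mm [ 0.5123 -0.0482] corner mod60 18.122591467301802 lean [0. 0.] rms mm 0.12398758862282658
scene 382 centre@40mm [ 0.512  -0.0512] corner mod60 18.440388248532354 lean [0. 0.] rms mm 0.8979772794930997
w1 485 centre@40mm [ 0.5783 -0.2206] corner mod60 52.30600064104811 lean [0. 0.] rms mm 0.20737466167637175
scene0 286 centre@40mm [ 0.5775 -0.2243] corner mod60 52.65911769444261 lean [0. 0.] rms mm 1.189713040687969
```

>>> drive_tool --increments '[{"claw": 0.05, "dx": -0.003, "dy": 0, "dz": 0, "wx": 0, "wy": 0, "wz": 0}, {"claw": 0.05, "dx": 0, "dy": 0, "dz": 0.02, "wx": 0, "wy": 0, "wz": 0}, {"claw": 0.05, "dx": 0, "dy": 0, "dz": 0.015, "wx": 0, "wy": 0, "wz": 0}, {"claw": 0.05, "dx": 0, "dy": 0, "dz": 0.006, "wx": 0, "wy": 0, "wz": 0}, {"claw": 0.05, "dx": 0, "dy": 0, "dz": 0.004, "wx": 0, "wy": 0, "wz": 0}, {"claw": 0.05, "dx": 0, "dy": 0, "dz": 0.004, "wx": 0, "wy": 0, "wz": 0}]'

```text
t: 12.8
eef_pos: [0.5166, -0.0522, 0.1304]
tool_rot: [0.0, 0.408, 0.913, 0.0]
contact_force: [0.2, -0.3, -2.9]
gripper_width: 0.66
grasp_force: 106.9
```

```bash
python3 - <<'E'
from h import *
st()
E
```

```text
t 12.8 pos [ 0.5166 -0.0522  0.1304] yaw 131.8 zax [ 0.001 -0.    -1.   ] F [ 0.2 -0.3 -2.9] M [-0.    0.01 -0.03] w 0.66 g 106.9 q [ 0.39  0.43 -0.5   2.01  0.3   0.77  0.44]
```

>>> drive_tool --increments '[{"claw": 0.05, "dx": 0, "dy": 0, "dz": 0.004, "wx": 0, "wy": 0, "wz": 0}, {"claw": 0.05, "dx": 0, "dy": 0, "dz": 0.004, "wx": 0, "wy": 0, "wz": 0}, {"claw": 0.05, "dx": 0, "dy": 0, "dz": 0.004, "wx": 0, "wy": 0, "wz": 0}, {"claw": 0.05, "dx": 0, "dy": 0, "dz": 0.004, "wx": 0, "wy": 0, "wz": 0}, {"claw": 0.05, "dx": 0, "dy": 0, "dz": 0.002, "wx": 0, "wy": 0, "wz": 0}, {"claw": 0.05, "dx": 0, "dy": 0, "dz": 0, "wx": 0, "wy": 0, "wz": 0}]'

```text
t: 13.55
eef_pos: [0.5161, -0.0523, 0.1121]
tool_rot: [-0.0, 0.408, 0.913, -0.0]
contact_force: [0.0, -0.5, -4.3]
gripper_width: 0.653
grasp_force: 106.9
```

```bash
python3 - <<'E'
from h import *
st()
E
```

```text
t 13.55 pos [ 0.5161 -0.0523  0.1121] yaw 131.8 zax [-0.  0. -1.] F [ 0.  -0.5 -4.3] M [0.06 0.03 0.06] w 0.653 g 106.9 q [ 0.38  0.46 -0.49  2.02  0.32  0.73  0.42]
```

>>> drive_tool --increments '[{"claw": 0.05, "dx": 0, "dy": 0, "dz": 0.0015, "wx": 0, "wy": 0, "wz": 0}, {"claw": 0.05, "dx": 0, "dy": 0, "dz": 0.001, "wx": 0, "wy": 0, "wz": 0}, {"claw": 0.05, "dx": 0, "dy": 0, "dz": 0.001, "wx": 0, "wy": 0, "wz": 0}, {"claw": 0.05, "dx": 0, "dy": 0, "dz": 0, "wx": 0, "wy": 0, "wz": 0}]'

```text
t: 14.05
eef_pos: [0.5164, -0.0524, 0.1095]
tool_rot: [0.0, 0.408, 0.913, -0.0]
contact_force: [-2.9, -0.0, 4.9]
gripper_width: 0.656
grasp_force: 108.2
```

```bash
python3 - <<'E'
from h import *
st();p,d=read_camera("scene");jarfit(world("scene",d),np.array([.5146,-.0504]),.004,"scene")
cv2.imwrite("pics/s4.png",cv2.resize(p[140:260,280:440,::-1],None,fx=4,fy=4,interpolation=cv2.INTER_CUBIC))
E
```

```text
t 14.05 pos [ 0.5164 -0.0524  0.1095] yaw 131.8 zax [ 0.    -0.001 -1.   ] F [-2.9 -0.   4.9] M [-0.07  0.6  -0.  ] w 0.656 g 108.2 q [ 0.37  0.47 -0.49  2.02  0.32  0.73  0.42]
scene 478 centre@40mm [ 0.5154 -0.0528] corner mod60 17.1693524184454 lean [0. 0.] rms mm 4.86181693705214
```

View pics/s4.png

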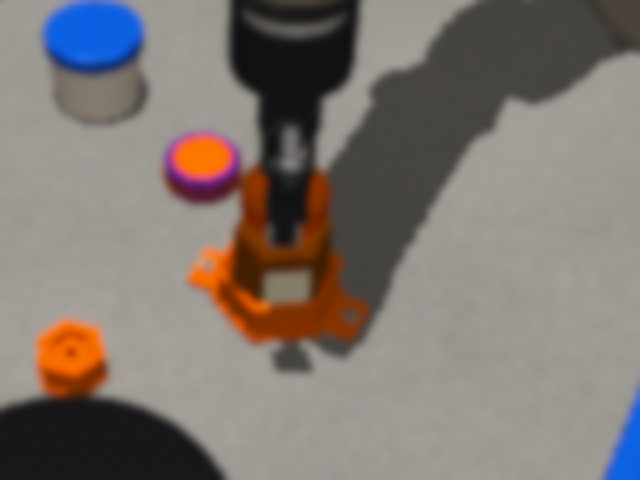

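The jar is seated: the TCP is at z = 0.1095 as predicted, and the force shows floor contact. Next I twist anticlockwise.

>>> drive_tool --increments '[{"claw": 0.05, "dx": 0, "dy": 0, "dz": 0, "wx": 0, "wy": 0, "wz": -5}, {"claw": 0.05, "dx": 0, "dy": 0, "dz": 0, "wx": 0, "wy": 0, "wz": -5}, {"claw": 0.05, "dx": 0, "dy": 0, "dz": 0, "wx": 0, "wy": 0, "wz": -5}, {"claw": 0.05, "dx": 0, "dy": 0, "dz": 0, "wx": 0, "wy": 0, "wz": -5}]' --newtons 115

```text
t: 14.6
eef_pos: [0.5173, -0.0524, 0.1096]
tool_rot: [0.001, 0.243, 0.97, 0.0]
contact_force: [0.8, -0.3, 2.8]
gripper_width: 0.649
grasp_force: 121.2
```

```bash
python3 - <<'E'
from h import *
st();p,d=read_camera("scene");jarfit(world("scene",d)[...],np.array([.5146,-.0504]),.030,"scene")
E
```

```text
t 14.6 pos [ 0.5173 -0.0524  0.1096] yaw 151.9 zax [ 0.002  0.    -1.   ] F [ 0.8 -0.3  2.8] M [ 0.02  0.06 -0.37] w 0.649 g 121.2 q [ 0.44  0.48 -0.57  2.02  0.38  0.74  0.72]
scene 308 centre@40mm [ 0.5146 -0.0543] corner mod60 25.11500500301865 lean [0. 0.] rms mm 2.1701444949859745
```

>>> drive_tool --increments '[{"claw": 0.05, "dx": 0, "dy": 0, "dz": 0, "wx": 0, "wy": 0, "wz": -6}, {"claw": 0.05, "dx": 0, "dy": 0, "dz": 0, "wx": 0, "wy": 0, "wz": -6}, {"claw": 0.05, "dx": 0, "dy": 0, "dz": 0, "wx": 0, "wy": 0, "wz": -6}, {"claw": 0.05, "dx": 0, "dy": 0, "dz": 0, "wx": 0, "wy": 0, "wz": -6}, {"claw": 0.05, "dx": 0, "dy": 0, "dz": 0, "wx": 0, "wy": 0, "wz": -6}, {"claw": 0.05, "dx": 0, "dy": 0, "dz": 0, "wx": 0, "wy": 0, "wz": -6}]'

```text
t: 15.4
eef_pos: [0.5184, -0.0517, 0.111]
tool_rot: [0.002, -0.069, 0.998, -0.0]
contact_force: [-2.8, 0.5, 16.2]
gripper_width: 0.647
grasp_force: 122.8
```

```bash
python3 - <<'E'
from h import *
st()
E
```

```text
t 15.4 pos [ 0.5184 -0.0517  0.111 ] yaw -172.1 zax [ 0.005 -0.    -1.   ] F [-2.8  0.5 16.2] M [ 0.38  0.62 -0.12] w 0.647 g 122.8 q [ 0.55  0.52 -0.72  2.01  0.48  0.78  1.26]
```

>>> drive_tool --increments '[{"claw": 0.05, "dx": 0, "dy": 0, "dz": 0, "wx": 0, "wy": 0, "wz": -6}, {"claw": 0.05, "dx": 0, "dy": 0, "dz": 0, "wx": 0, "wy": 0, "wz": -6}, {"claw": 0.05, "dx": 0, "dy": 0, "dz": 0, "wx": 0, "wy": 0, "wz": -6}, {"claw": 0.05, "dx": 0, "dy": 0, "dz": 0, "wx": 0, "wy": 0, "wz": -5}, {"claw": 0.05, "dx": 0, "dy": 0, "dz": 0, "wx": 0, "wy": 0, "wz": 0}]'

```text
t: 16.02
eef_pos: [0.5182, -0.0515, 0.111]
tool_rot: [0.002, -0.266, 0.964, -0.001]
contact_force: [-3.2, 0.6, 17.8]
gripper_width: 0.652
grasp_force: 123.0
```

```bash
python3 - <<'E'
from h import *
st();p,d=read_camera("scene");jarfit(world("scene",d)[...],np.array([.5146,-.0504]),.030,"scene")
E
```

```text
t 16.02 pos [ 0.5182 -0.0515  0.111 ] yaw -149.2 zax [ 0.004 -0.    -1.   ] F [-3.2  0.6 17.8] M [0.32 0.88 0.09] w 0.652 g 123.0 q [ 0.62  0.55 -0.81  2.01  0.55  0.81  1.6 ]
scene 336 centre@40mm [ 0.5145 -0.0548] corner mod60 24.609757203528034 lean [0. 0.] rms mm 2.2937487561557597
```

>>> drive_tool --increments '[{"claw": 0.05, "dx": 0, "dy": 0, "dz": -0.002, "wx": 0, "wy": 0, "wz": 0}, {"claw": 0.05, "dx": 0, "dy": 0, "dz": -0.002, "wx": 0, "wy": 0, "wz": 0}, {"claw": 0.05, "dx": 0, "dy": 0, "dz": -0.002, "wx": 0, "wy": 0, "wz": 0}, {"claw": 0.05, "dx": 0, "dy": 0, "dz": -0.002, "wx": 0, "wy": 0, "wz": 0}]'

```text
t: 16.58
eef_pos: [0.5162, -0.0523, 0.1167]
tool_rot: [-0.0, -0.266, 0.964, 0.0]
contact_force: [0.5, 0.3, -0.9]
gripper_width: 0.65
grasp_force: 121.4
```

```bash
python3 - <<'E'
from h import *
st()
E
```

```text
t 16.57 pos [ 0.5162 -0.0523  0.1167] yaw -149.2 zax [-0.  0. -1.] F [ 0.5  0.3 -0.9] M [ 0.02 -0.1   0.03] w 0.65 g 121.4 q [ 0.63  0.54 -0.82  2.    0.54  0.82  1.61]
```

>>> drive_tool --increments '[{"claw": 0.05, "dx": 0, "dy": 0, "dz": -0.004, "wx": 0, "wy": 0, "wz": 0}, {"claw": 0.05, "dx": 0, "dy": 0, "dz": -0.005, "wx": 0, "wy": 0, "wz": 0}, {"claw": 0.05, "dx": 0, "dy": 0, "dz": -0.006, "wx": 0, "wy": 0, "wz": 0}, {"claw": 0.05, "dx": 0, "dy": 0, "dz": -0.006, "wx": 0, "wy": 0, "wz": 0}, {"claw": 0.05, "dx": 0, "dy": 0, "dz": -0.005, "wx": 0, "wy": 0, "wz": 0}, {"claw": 0.05, "dx": 0, "dy": 0, "dz": -0.003, "wx": 0, "wy": 0, "wz": 0}, {"claw": 0.05, "dx": 0, "dy": 0, "dz": 0, "wx": 0, "wy": 0, "wz": 0}]'

```text
t: 17.45
eef_pos: [0.5163, -0.0523, 0.146]
tool_rot: [0.0, -0.266, 0.964, -0.0]
contact_force: [-1.3, 0.6, -0.0]
gripper_width: 0.65
grasp_force: 121.4
```

```bash
python3 - <<'E'
from h import *
o=st();lid();p,d=read_camera("scene");W=world("scene",d)
q,dd=read_camera("wrist");V=wristworld(dd,o)
for n,X,im in(("scene",W,p),("wrist",V,q)):
    hsv=cv2.cvtColor(im,cv2.COLOR_RGB2HSV);g=X-np.array([.515,-.052,0]);m=(np.hypot(g[...,0],g[...,1])<.036)&(g[...,2]>.03)&(g[...,2]<.16)&(hsv[...,1]>150)
    print(n,np.histogram(X[m][:,2],bins=np.arange(.03,.165,.005))[0])
a=cv2.resize(p[130:250,290:420,::-1],None,fx=3,fy=3,interpolation=cv2.INTER_CUBIC);b=q[40:400,120:530,::-1]
cv2.imwrite("pics/f.png",np.hstack([a,b]))
E
```

```text
t 17.45 pos [ 0.5163 -0.0523  0.146 ] yaw -149.2 zax [ 0. -0. -1.] F [-1.3  0.6 -0. ] M [0.02 0.03 0.01] w 0.65 g 121.4 q [ 0.66  0.5  -0.85  1.98  0.49  0.87  1.65]
lid deg -0.0 c [0.457  0.3001 0.0694] n [-0.     0.001  1.   ] 2553
scene [ 25  27  12  12  16  13  22  32  39  55  58  38  20  36  25  26  12   0
   0  11  34  27  27 203  76   0]
wrist [  315   132    36    43    41    52    54    98   457   658   617    11
    20   241     2     0     0     0     0   174   302   345   563 13390
    24     0]
```

View pics/f.png

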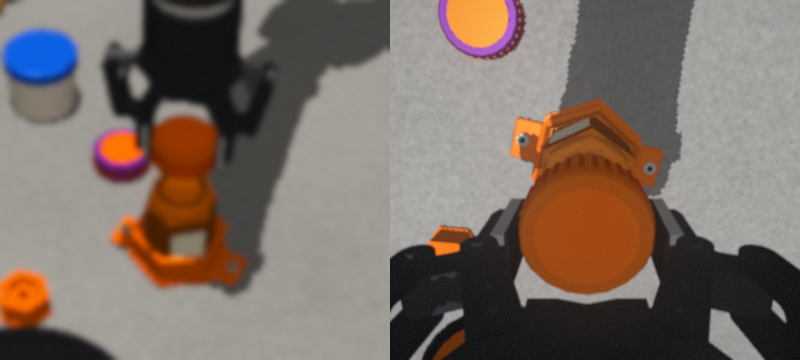

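The cap is held level about 17 mm above the rim. The jar is seated and upright in the socket, and the lid is shut.

```bash
python3 -c "
from station import *
print(hand_in())"
```

```text
the job is handed in; nothing more can be done
None
```

I handed the job in at about 17.6 s: the lid is shut, the jar is down in the socket, and the gripper holds the unscrewed cap level about 17 mm above the jar's mouth. The hand-in gave no verdict.

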